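Square the red mould into the portioning bed's corner

TASK

Clear the dough scraper off the portioning bed first and lay it flat inside the green tub. Then bring over the mould with the red lid, always keeping it level, stand it on the bed and push it fully home in the corner: one long side flush along the long fence, one end flush against the short stop. Leave everything else where it stands.

Things in the scene. Friction and masses are not known exactly. Their poses are not given: they have to be found in the camera images.
- red_mould: Closed loaf mould, aluminium with a RED lid: a plain block 150 long (x) x 56 wide (y) x 50 mm high (z), about 0.4 kg. Origin: centre of its underside; x along its length. Stands on the table.
- blue_mould: The same mould with a BLUE lid, 150 x 56 x 50 mm, same axes. Not wanted: stays where it is.
- bed: Fixed portioning bed: white board 252 (x) x 202 (y) mm, top 12 mm above the table. Two steel fences, 12 mm thick, rise 35 mm above the board and meet in a corner: the long fence (252 mm, along x) on its left (+y) edge, the short stop (125 mm, along y) across its far (+x) edge. Origin on the table, 120 mm (x) and 95 mm (y) short of the fences' inner faces; x points to the stop.
- bed_corner (a point): Where the inner faces of the long fence and the short stop meet, on the board's top face (12 mm above the table). Axes as the bed: the stop's inner face is the plane x = 0, the long fence's is y = 0, the free board lies at negative x and y.
- scraper: Dough scraper lying flat on the bed: black bar handle 120 (x) x 24 (y) x 26 mm high with a green stripe, centred at y = -35.5 mm; flat steel blade 116 x 73 x 4 mm reaching to y = +47.5 mm. Origin: middle of the whole outline (120 x 95 mm), underside; about 0.16 kg, heaviest at the handle side.
- tub: Fixed green open tub, outside 170 (x) x 210 (y) x 45 mm high, walls and floor 5 mm. Origin: centre of its underside.
- tub_in (a point): Centre of the tub's inner floor (5 mm above the table), axes as the tub; inside 160 (x) x 200 mm (y), 40 mm deep.
- bed_cup: Closed dessert cup, yellow, diameter 57, 65 mm high, standing on the bed near its near right corner. Origin: centre of underside.
- pink_cup: Closed dessert cup, red filling, diameter 57, 65 mm high, on the table behind the moulds. Origin: centre of underside.
- side_cup: Closed dessert cup, orange, diameter 57, 65 mm high, on the table at the left. Origin: centre of underside.
- bottle: Amber syrup bottle, diameter 60, 170 mm high, standing between tub, moulds and bed. Origin: centre of underside.
- white_cup: Closed dessert cup, all white, diameter 57, 65 mm high, on the table behind the moulds, towards the middle. Origin: centre of underside.

How it is judged:
By the outcome, as a careful person would: the job done as asked, in the order asked, and still so for the second after the job is handed in, with the robot touching nothing.
It also fails if it takes over 72 s, if anything falls off the work surface, if the arm or the gripper's body presses on something with over 40 N, if the wrist force passes 120 N, or if a joint passes its speed limit or range.

ROBOT

A 6-joint arm with a two-finger parallel gripper is mounted at the origin on the work surface. World frame = base frame: x ahead of the robot, y to its left, z up, the work surface at z = 0. Lengths are in m, angles in rad, forces in N, time in s.
With the tool pointing down it reaches from about 0.275 to 0.975 m from the base axis. Payload 8.4 kg.
Tool frame: the origin (TCP) lies midway between the tips of the shut fingers; the grasp point (between the pads) lies 19 mm behind it (bot.tcp_to_grasp is the distance from the TCP to the grasp point, in m); z points along the fingers, y is the line along which they close (so a half turn about z gives the same grasp; the last joint's range is limited). The gripper opens to 92 mm and grips with 3 to 60 N. Pads are 20 mm wide; open, the fingers measure 128 mm over their backs; the gripper's body (75 mm by 189 mm) begins 69 mm behind the grasp point.
Start: joints at [-1.144, 0.353, 1.633, -0, 1.155, -0.002], TCP at [0.26, -0.568, 0.215] pointing down, gripper open.
Joint ranges: [-2.63, 2.63], [-0.92, 2.1], [0.06, 2.66], [-1.3, 4.44], [0, 2.69], [-3.02, 3.02]. Speed limits (rad/s): [2.22, 2.22, 2.79, 3.14, 3.14, 3.14].

INTERFACE

Orientations are given as a 3x3 rotation matrix whose columns are the frame's x, y, z axes.
In Python, from rig import bot, jaws, monitor, imaging, job, spot_in, silhouettes, pinpoint gives the robot as it stands. Calls block until the motion is done:
- bot.goto(position, orientation): joint-space move of the TCP to a pose.
- bot.line_to(position, rotation=None, max_speed=0.15): straight line of the TCP; rotation=None keeps the orientation; max_speed is the mean speed in m/s.
- bot.move_j(angles): joint-space move.
- jaws.set_gripper(opening): finger opening in m; the grip force is fixed at half the most; returns when the fingers have stopped.
- bot.sleep(seconds).
- bot.inverse_kinematics(position, orientation): joint angles nearest the present ones, or None.
- monitor.get_obs(): the state.
- imaging.read_camera(name): name is "side" or "top" or "wrist"; returns the picture (400x640x3 uint8, blue, green, red); there is no depth.
- imaging.calibration(name): a dict with "fov_y" (degrees; the focal length in pixels is half the picture's height over the tangent of half this angle, whatever the lens; pixels are square), "cx", "cy" (the principal point, pixels), "R" (3x3) and "t" (3): a world point X has camera coordinates R X + t; the wrist camera has in their place "mount" (4x4, takes a point from camera to tool coordinates, whose origin is the TCP and whose axes are the flange's). Camera axes: x right, y down, z forward; pixel columns grow to the right and rows downward; lengths in m; the calibration is good to about 2 mm. The wrist camera is an equidistant fisheye: a pixel r from the principal point sees the ray r / f radians off the axis. A picture is of the moment at which its call begins: read the wrist's pose just before it. calibration takes no time and is no camera call.
A pose or a line that the arm cannot do raises bot.Unreachable and nothing moves.
- job.hand_in(): hands the job in; it is judged then, once.
Trained networks look in the newest picture that a camera, given by its name, has taken for a name from the list of things; names that differ only in an ending like _2 or _b are one class to them, and where a whole thing is asked for, a point or a joint stands for the part that bears it (a point fixed in the world has none). Each returns a list of dicts, best first, with "score" (0 to 1); they miss things now and then, are a little off and sometimes report something else, mostly with a low value. They report only what shows in the picture. A call takes as long as a camera call.
- spot_in(camera, label): "extent" ([centre column, centre row, width, height] as shares, 0 to 1, of the picture: columns of its width, rows of its height, round what is visible of it).
- silhouettes(camera, label): "region" (400x640 bool, what is visible of it) and "extent" ([centre column, centre row, width, height] as shares, 0 to 1, of the picture: columns of its width, rows of its height, round what is visible of it).
- pinpoint(camera, label): "location" ([column, row] as shares, 0 to 1, of the picture: columns of its width, rows of its height: a listed point, or the origin of a listed thing).
The state is a dict: "clock": time; "joint_pos": joint angles; "joint_velocities": joint speeds; "joint_torque": joint torques, N m; "tcp_pos": TCP position; "tcp_rot": TCP orientation; "contact_force": force on the tool from outside, world axes, zero at the start; "torque": the same for the moment, N m; "finger_gap": finger opening in m; "grasp_force": force on a finger pad.
Only numpy, scipy, OpenCV 4.12 (cv2) and the standard library are available. Lean on these libraries where they do the work, as an engineer would, in place of code of your own. Each camera call takes 0.05 s, during which the arm holds its last target. There are 200 camera calls.

## Working session

There is one attempt and no reset: what is moved stays moved. The work goes in short steps, each a Python script; the robot and the scene stay as the last script left them, time stands still between calls to the robot, and variables do not carry over. Pictures are saved under pics/ and viewed, at most 10 in all, crops included, and the job is handed in when it is done.

```bash
mkdir -p pics; ls; python3 - <<'E'
from rig import bot, jaws, monitor, imaging, job, spot_in, silhouettes, pinpoint
import cv2
for c in ["top","side","wrist"]:
    im=imaging.read_camera(c); cv2.imwrite(f"pics/{c}0.png",im)
    print(c,imaging.calibration(c))
    for l in ["red_mould","blue_mould","bed","bed_corner","scraper","tub","tub_in","bed_cup","pink_cup","side_cup","bottle","white_cup"]:
        try:
            p=pinpoint(c,l); print(l,[(round(q["score"],2),round(q["location"][0]*640,1),round(q["location"][1]*400,1)) for q in p[:3]])
        except Exception as e: print(l,e)
print(monitor.get_obs())
E
```

```text
pics
top {'fov_y': 44.27180198948699, 'cx': 313.4147053700197, 'cy': 190.09907904916957, 'R': array([[ 0.01239894, -0.99992074, -0.00218855],
       [-0.9883845 , -0.01192428, -0.15150545],
       [ 0.15146734,  0.00404164, -0.988454  ]]), 't': array([0.06396536, 0.52799655, 1.33379893])}
red_mould [(0.72, 439.2, 168.5)]
blue_mould [(0.86, 371.1, 172.2), (0.52, 352.0, 117.7)]
bed [(0.62, 266.7, 184.8), (0.32, 282.8, 222.2)]
bed_corner [(0.73, 245.1, 141.9)]
scraper []
tub [(0.93, 435.7, 255.4)]
tub_in [(0.94, 434.1, 260.0)]
bed_cup [(0.59, 279.6, 223.6), (0.51, 268.0, 169.5), (0.46, 353.6, 118.2)]
pink_cup [(0.86, 401.1, 117.7), (0.15, 185.7, 250.1)]
side_cup [(0.98, 184.1, 247.8)]
bottle [(0.68, 368.0, 224.8)]
white_cup [(0.77, 354.2, 117.0)]
side {'fov_y': 54.015589538967525, 'cx': 318.85422839250276, 'cy': 203.44825346284912, 'R': array([[-0.76217851, -0.64722037,  0.01377352],
       [-0.50423794,  0.58018782, -0.63962974],
       [ 0.40599017, -0.49445717, -0.76855975]]), 't': array([0.45320176, 0.27260846, 1.02986508])}
red_mould [(0.57, 369.7, 150.4)]
blue_mould [(0.71, 338.1,
[... 1049 characters left out ...]
00, -2.40461104e-03]), 'joint_velocities': array([ 0.00097245,  0.00062495,  0.00130209,  0.0016825 ,  0.00169082,
       -0.00208998]), 'joint_torque': array([-7.62514719e-04, -5.93750632e+01, -3.34562087e+01,  6.97728898e-02,
        1.57472247e-02,  1.25431040e-05]), 'tcp_pos': array([ 0.2598607 , -0.56841606,  0.21458202]), 'tcp_rot': array([[ 9.09465472e-01,  4.15779455e-01, -5.76438166e-06],
       [ 4.15779455e-01, -9.09465472e-01,  1.83705224e-05],
       [ 2.39557970e-06, -1.91040673e-05, -1.00000000e+00]]), 'contact_force': array([ 0.43718953,  0.07013975, -0.41662866]), 'torque': array([-0.01582381, -0.04050094,  0.01524221]), 'grasp_force': 0.0, 'finger_gap': 0.09179129744474226}
```

```bash
python3 - <<'E'
import cv2
im=cv2.imread("pics/top0.png")[90:310,150:510]; cv2.imwrite("pics/top0c.png",cv2.resize(im,None,fx=2.2,fy=2.2,interpolation=cv2.INTER_CUBIC))
E
```

```text
(no output)
```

View pics/top0c.png

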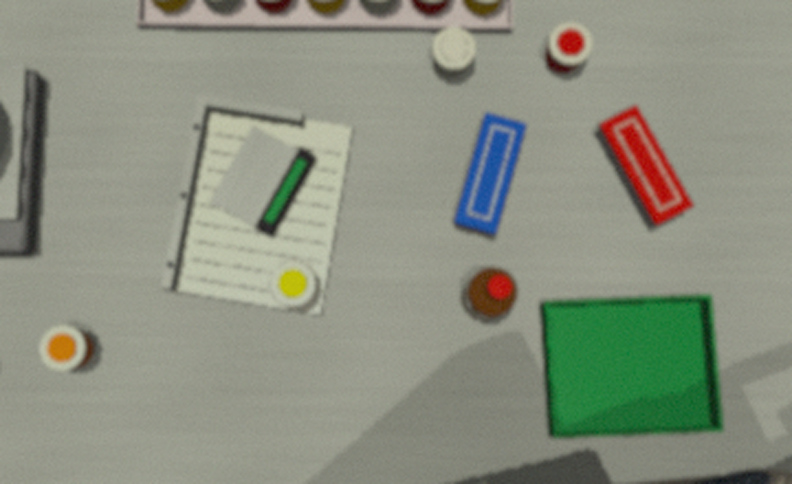

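View pics/side0.png

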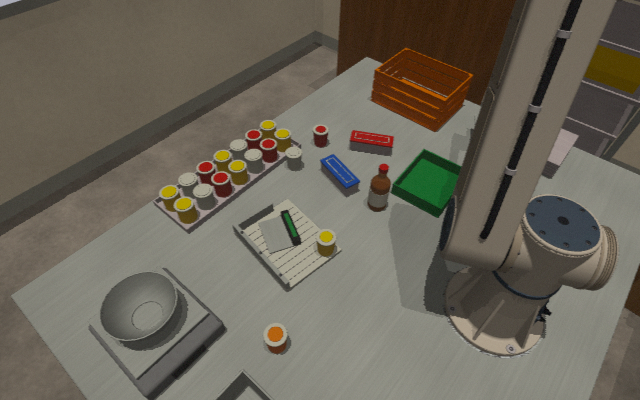

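```bash
cat > h.py <<'E'
import numpy as np, cv2
from scipy.optimize import least_squares
from rig import bot, jaws, monitor, imaging, job, spot_in, silhouettes, pinpoint
def cal(c):
    k=imaging.calibration(c); k['f']=200/np.tan(np.radians(k['fov_y']/2)); return k
def ray(c,px,obs=None):
    k=cal(c); d=(np.atleast_2d(px).astype(float)-[k['cx'],k['cy']])/k['f']
    if c!='wrist':
        v=np.c_[d,np.ones(len(d))]; return -k['R'].T@k['t'], v@k['R']
    th=np.linalg.norm(d,axis=1)[:,None]; v=np.c_[d/np.maximum(th,1e-9)*np.sin(th),np.cos(th)]
    M=k['mount']; R=obs['tcp_rot']; o=obs['tcp_pos']+R@M[:3,3]; return o, v@(R@M[:3,:3]).T
def onz(c,px,z,obs=None):
    o,v=ray(c,px,obs); return (o+v*((z-o[2])/v[:,2])[:,None])[:,:2]
def rect(c,mask,z,obs=None):   # rectangle on plane z: centre, (long,short), yaw of long side
    n,l,s,_=cv2.connectedComponentsWithStats(mask.astype(np.uint8)); i=1+np.argmax(s[1:,4]); r,cc=np.where(l==i)
    (x,y),(w,h),a=cv2.minAreaRect((onz(c,np.c_[cc,r],z,obs)*1000).astype(np.float32))
    if w<h: w,h,a=h,w,a+90
    return np.array([x,y])/1000,(w,h),np.radians((a+90)%180-90)
def down(yaw):   # tool down, tool y axis at angle yaw in the table plane
    y=np.array([np.cos(yaw),np.sin(yaw),0]); z=np.array([0,0,-1.]); return np.c_[np.cross(y,z),y,z]
def best_yaw(p,yaw):
    "half-turn choice with the smallest last-joint angle"
    c=[(abs(q[5]),a) for a in (yaw,yaw+np.pi) if (q:=bot.inverse_kinematics(np.array(p),down(a))) is not None]
    return min(c)[1]
E
python3 - <<'E'
from h import *
im=cv2.imread("pics/top0.png"); hsv=cv2.cvtColor(im,cv2.COLOR_BGR2HSV); H,S,V=[hsv[...,i].astype(int) for i in range(3)]
yy,xx=np.mgrid[:400,:640]
def box(x0,y0,x1,y1): return (xx>=x0)&(xx<=x1)&(yy>=y0)&(yy<=y1)
print('cam',ray('top',[[0,0]])[0])
print('red',rect('top',((H<8)|(H>172))&(S>120)&(V>90)&box(415,130,470,200),.05))
print('blue',rect('top',(H>95)&(H<130)&(S>100)&box(345,130,395,205),.05))
print('stripe',rect('top',(H>55)&(H<90)&(S>120)&box(260,150,300,200),.038))
print('tub(z45)',rect('top',(H>50)&(H<90)&(S>120)&box(385,215,490,300),.045))
for n,px,z in [('bedcup',(293,284),.077),('pink',(570,43),.065),('white',(454,48),.065),('bottlecap',(500,287),.17),('side',(63,347),.065)]:
    print(n,onz('top',np.array([px])/2.2+[150,90],z))
P=np.array([(207,108),(172,290),(303,117),(352,126),(322,313)])/2.2+[150,90]
M=np.array([(132,107,47),(-120,107,47),(132,-30,47),(132,-95,12),(-120,-95,12)])/1e3
W=np.array([onz('top',[p],m[2])[0] for p,m in zip(P,M)])
def f(q):
    R=np.array([[np.cos(q[2]),-np.sin(q[2])],[np.sin(q[2]),np.cos(q[2])]]); return (M[:,:2]@R.T+q[:2]-W).ravel()
s=least_squares(f,[.55,.1,0]);print('bed',s.x,np.round(s.fun.reshape(-1,2)*1e3,1))
print('corner pin',onz('top',[[245.1,141.9]],.012)); print('tub_in',onz('top',[[434.1,260]],.005))
E
```

```text
cam [0.31904353 0.06486554 1.39853323]
red (array([ 0.60159119, -0.29075006]), (147.74642944335938, 56.48478317260742), np.float64(0.4891662332324464))
blue (array([ 0.58919672, -0.09359524]), (149.14247131347656, 53.8943977355957), np.float64(-0.28064098619535105))
stripe (array([0.56589423, 0.1661835 ]), (91.37628936767578, 14.978647232055664), np.float64(-0.4846176206696183))
tub(z45) (array([ 0.34919098, -0.26773938]), (209.5755615234375, 164.0169219970703), np.float64(-1.5208656765905177))
bedcup [[0.44151894 0.15077053]]
pink [[ 0.75589962 -0.19600031]]
white [[ 0.7475334 -0.0476884]]
bottlecap [[ 0.43235072 -0.09092424]]
side [[0.36176699 0.43186551]]
bed [ 0.53545594  0.188305   -0.12696731] [[10.3  9.6]
 [-4.9  5.6]
 [ 3.4 -2.7]
 [-2.3 -4.6]
 [-6.4 -7.8]]
corner pin [[0.67040007 0.27021438]]
tub_in [[ 0.33833315 -0.27037308]]
```

```bash
python3 - <<'E'
from h import *
p=[.566,.166,.24]; a=best_yaw(p,1.086); print(a)
bot.goto(np.array(p),down(a)); 
o=monitor.get_obs(); im=imaging.read_camera('wrist'); cv2.imwrite('pics/w1.png',im); np.savez('w1.npz',p=o['tcp_pos'],R=o['tcp_rot'])
print(o['clock'],o['tcp_pos'],o['joint_pos'])
for l in ['scraper','bed_corner','bed','bed_cup']:
    r=pinpoint('wrist',l)
    if r: px=np.array(r[0]['location'])*[640,400]; print(l,r[0]['score'],px,onz('wrist',[px],{'bed':0}.get(l,.012),o))
E
```

```text
1.086
4.75 [0.5661939  0.16529754 0.23996288] [ 2.81600248e-01  2.75460402e-01  1.68369848e+00 -1.64281346e-04
  1.18250913e+00 -8.03120324e-01]
scraper 0.87 [348.672 166.   ] [[0.58391327 0.19772857]]
bed_corner 0.69 [424.192 198.52 ] [[0.67422959 0.27222193]]
bed_cup 0.75 [265.984  88.32 ] [[0.44396504 0.1514539 ]]
```

View pics/w1.png

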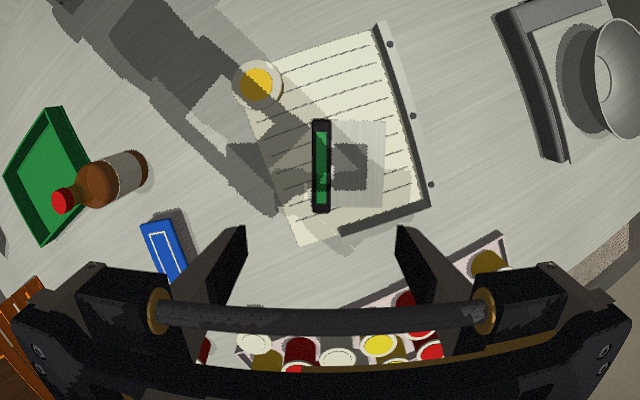

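```bash
python3 - <<'E'
from h import *
im=cv2.imread("pics/w1.png")
a=cv2.resize(im[20:120,340:440],None,fx=4,fy=4,interpolation=cv2.INTER_CUBIC); b=cv2.resize(im[150:250,330:430],None,fx=4,fy=4,interpolation=cv2.INTER_CUBIC)
cv2.imwrite("pics/w1c.png",np.hstack([a,b]))
E
```

```text
(no output)
```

View pics/w1c.png

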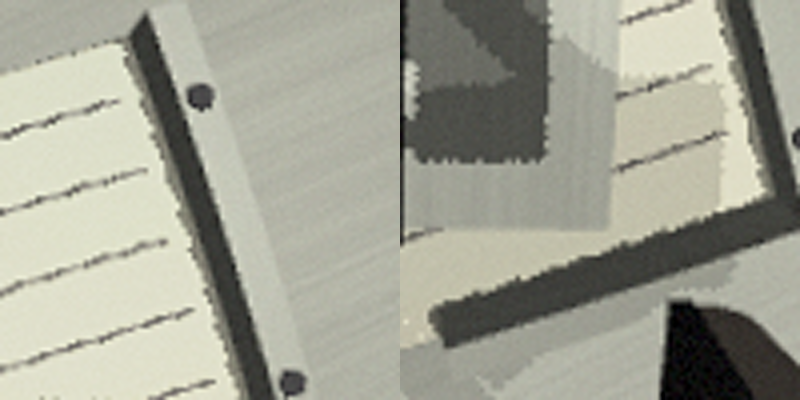

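```bash
python3 - <<'E'
from h import *
d=np.load('w1.npz'); o=dict(tcp_pos=d['p'],tcp_rot=d['R'])
L=onz('wrist',[(371.75,31.25),(386.25,78.75),(400,115),(422.5,199.25)],.012,o); T=onz('wrist',[(377.5,23),(408.75,116.25),(430,199)],.047,o); S=onz('wrist',[(338,227.5),(380,213.5),(422.5,199.25)],.012,o)
for A in (L,T,S): 
    c=A.mean(0);u=np.linalg.svd(A-c)[2][0]; print(np.round(A,4).tolist(),np.degrees(np.arctan2(u[1],u[0])), 'len',np.linalg.norm(A[-1]-A[0]))
h=onz('wrist',[(321,118.5),(321,212.5)],.038,o); print('handle',h,np.degrees(np.arctan2(*(h[1]-h[0])[::-1])),np.linalg.norm(h[1]-h[0]))
b=onz('wrist',[(258,82)],.077,o);print('cup',b)
E
```

```text
[[0.4402, 0.3056], [0.504, 0.2931], [0.5542, 0.2883], [0.674, 0.2696]] -8.55313191348547 len 0.23659848825231253
[[0.4387, 0.3078], [0.5549, 0.2901], [0.6628, 0.273]] -8.808408794892822 len 0.22680758284486316
[[0.655, 0.1459], [0.664, 0.2068], [0.674, 0.2696]] 81.26060601765202 len 0.12515007077926177
handle [[0.51102624 0.19518505]
 [0.61572633 0.13984414]] -27.859407790719587 0.11842603429163016
cup [[0.44178683 0.15575438]]
```

```bash
python3 - <<'E'
from h import *
def st(n): o=monitor.get_obs(); print(n,round(o['clock'],2),np.round(o['tcp_pos'],4),round(o['finger_gap'],4),round(o['grasp_force'],1),np.round(o['contact_force'],1)); return o
h=np.array([.5634,.1675]); R=down(1.0845)
jaws.set_gripper(.06)
bot.line_to(np.r_[h,.10],R,max_speed=.25); bot.line_to(np.r_[h,.020],max_speed=.1); st('down')
jaws.set_gripper(.0); st('grip')
bot.line_to(np.r_[h,.10],max_speed=.15); st('lift')
bot.line_to(np.r_[h,.30],max_speed=.3); o=st('up')
aw=-1.52; c=np.array([.345,-.281])-.0355*np.array([np.cos(aw),np.sin(aw)])
bot.goto(np.r_[c,.30],down(aw)); o=st('over'); print(o['joint_pos'][5])
bot.line_to(np.r_[c,.12],max_speed=.25)
o=st('hover'); im=imaging.read_camera('wrist'); cv2.imwrite('pics/w2.png',im)
E
```

```text
down 7.29 [0.5639 0.1676 0.0205] 0.0599 0.0 [ 0.7 -1.2 -0.5]
grip 7.92 [0.5634 0.1675 0.0201] 0.0238 30.0 [-0.7 -0.4  2.8]
lift 8.61 [0.5628 0.1674 0.0994] 0.0241 30.0 [0.5 0.3 0. ]
up 9.43 [0.5624 0.1672 0.2977] 0.0239 30.0 [-0.7 -0.1 -1.8]
over 11.13 [ 0.3435 -0.2453  0.2997] 0.0236 30.0 [-0.9  0.3 -1.5]
0.8946021118068023
hover 12.0 [ 0.344  -0.2458  0.1207] 0.0238 30.0 [ 1.2  0.2 -0.4]
```

View pics/w2.png

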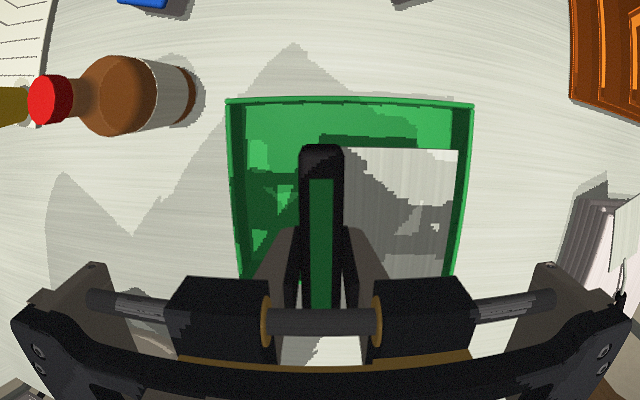

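```bash
python3 - <<'E'
from h import *
o=monitor.get_obs()
A=onz('wrist',[(227,99),(473,103)],.045,o); u=A[1]-A[0]; print(A,np.linalg.norm(u)); u/=np.linalg.norm(u)  # along -tub y
n=np.array([u[1],-u[0]]); n*= -np.sign(n[0]); c=A.mean(0)+n*.085; print('tub centre',c,np.degrees(np.arctan2(u[1],u[0])))
E
```

```text
[[ 0.42693836 -0.16587926]
 [ 0.43811855 -0.37025832]] 0.20468462346040572
tub centre [ 0.34765535 -0.27271162] -86.86885666792325
```

```bash
python3 - <<'E'
from h import *
def st(n): o=monitor.get_obs(); print(n,round(o['clock'],2),np.round(o['tcp_pos'],4),round(o['finger_gap'],4),round(o['grasp_force'],1),np.round(o['contact_force'],1)); return o
aw=-1.516; c=np.array([.3475,-.280])-.0355*np.array([np.cos(aw),np.sin(aw)])
bot.line_to(np.r_[c,.06],down(aw),max_speed=.2); bot.line_to(np.r_[c,.0145],max_speed=.05); st('low')
jaws.set_gripper(.045); bot.sleep(.2); st('rel')
bot.line_to(np.r_[c,.10],max_speed=.2); bot.line_to(np.r_[c,.25],max_speed=.3)
o=st('up'); cv2.imwrite('pics/w3.png',imaging.read_camera('wrist'))
r=pinpoint('wrist','scraper'); 
if r: print(r[0]['score'],onz('wrist',[np.array(r[0]['location'])*[640,400]],.005,o))
E
```

```text
low 13.56 [ 0.3457 -0.2447  0.0146] 0.0239 30.0 [ 0.3  0.  -1.3]
rel 14.26 [ 0.3455 -0.2446  0.0145] 0.045 0.0 [ 0.3 -0.5  0.6]
up 15.48 [ 0.345  -0.2441  0.2485] 0.045 0.0 [ 0.1 -0.1  0.4]
0.91 [[ 0.343628   -0.28203349]]
```

View pics/w3.png

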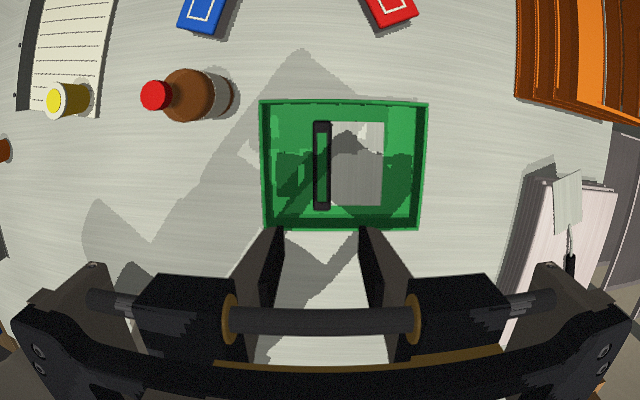

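```bash
cat >> h.py <<'E'
def st(n): o=monitor.get_obs(); print(n,round(o['clock'],2),np.round(o['tcp_pos'],4),round(o['finger_gap'],4),round(o['grasp_force'],1),np.round(o['contact_force'],1)); return o
C=np.array([.674,.2700]); YAW=-.1527; EX=np.array([np.cos(YAW),np.sin(YAW)]); EY=np.array([-EX[1],EX[0]])
def cw(x,y,z): return np.r_[C+x*EX+y*EY,z]
E
python3 - <<'E'
from h import *
m=np.array([.6016,-.2908]); R=down(.489-np.pi/2)
jaws.set_gripper(.092)
bot.goto(np.r_[m,.20],R); bot.line_to(np.r_[m,.10],max_speed=.25); bot.line_to(np.r_[m,.018],max_speed=.12); st('down')
jaws.set_gripper(0); st('grip')
bot.line_to(np.r_[m,.06],max_speed=.1); st('lift')
bot.line_to(np.r_[m,.22],max_speed=.25)
bot.goto(cw(-.09,-.058,.22),down(YAW-np.pi/2)); o=st('over')
bot.line_to(cw(-.09,-.058,.10),max_speed=.2); o=st('hover')
cv2.imwrite('pics/w4.png',imaging.read_camera('wrist'))
E
```

```text
down 18.82 [ 0.6022 -0.2911  0.0188] 0.0918 0.0 [ 0.5 -0.4  0.2]
grip 19.45 [ 0.6021 -0.2912  0.0183] 0.0563 30.0 [ 0.8 -1.8  1.5]
lift 20.02 [ 0.6015 -0.2907  0.0601] 0.0563 30.0 [-0.5  0.7 -3.4]
over 22.68 [0.5765 0.2257 0.2198] 0.0557 30.0 [ 0.1  0.1 -3.8]
hover 23.43 [0.5771 0.2264 0.1009] 0.0558 30.0 [ 1.2 -0.7 -3.3]
```

View pics/w4.png

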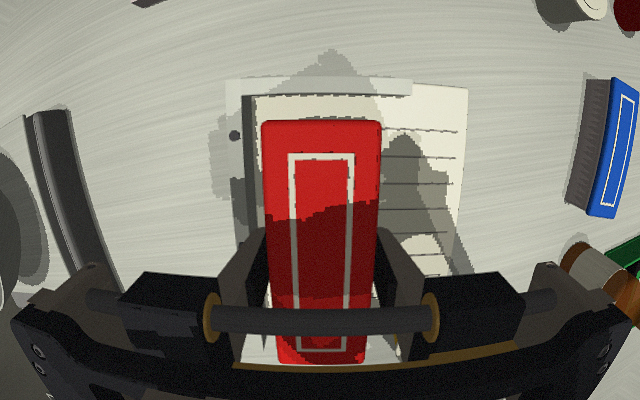

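```bash
cat >> h.py <<'E'
def push(a,b,fmax,step=.001,v=.02):
    "from world point a to b, stopping when the force against the motion passes fmax"
    d=b-a; L=np.linalg.norm(d); d/=L; f0=monitor.get_obs()['contact_force']@d
    for s in np.arange(step,L+1e-9,step):
        bot.line_to(a+d*s,max_speed=v); f=f0-monitor.get_obs()['contact_force']@d
        if f>fmax: break
    st('push %.4f F %.1f'%(s,f)); return s
E
python3 - <<'E'
from h import *
o=monitor.get_obs(); to=lambda p:np.c_[(p-C)@EX,(p-C)@EY]
print('corner',to(onz('wrist',[(255,96)],.012,o)),'lid end',to(onz('wrist',[(262,121),(381,121)],.132,o)))
bot.line_to(cw(-.09,-.058,.045),max_speed=.15); bot.line_to(cw(-.09,-.058,.0315),max_speed=.04); st('low')
jaws.set_gripper(.066); bot.sleep(.2); st('rel')
bot.line_to(cw(-.09,-.058,.13),max_speed=.2); jaws.set_gripper(0)
bot.line_to(cw(-.09,-.125,.13),max_speed=.2); bot.line_to(cw(-.09,-.125,.030),max_speed=.2); st('side')
a=cw(-.09,-.125,.030); b=cw(-.09,-.107,.030)
bot.line_to(b,max_speed=.06)
push(b,cw(-.09,-.060,.030),8,step=.002,v=.03)
cv2.imwrite('pics/w5.png',imaging.read_camera('wrist'))
E
```

```text
corner [[-0.00051491 -0.0020485 ]] lid end [[-0.01566082 -0.03062801]
 [-0.01567317 -0.0842797 ]]
low 24.48 [0.5761 0.2263 0.0313] 0.0556 30.0 [-0.2 -0.  -3.7]
rel 25.04 [0.5763 0.2264 0.0316] 0.0659 0.0 [-0.8  0.8 -0. ]
side 27.84 [0.5666 0.1609 0.0304] 0.0004 0.0 [-0.8  0.8 -0.9]
push 0.0380 F 12.1 33.04 [0.5741 0.2138 0.0299] 0.0002 6.0 [ -1.1 -12.3   2.9]
```

View pics/w5.png

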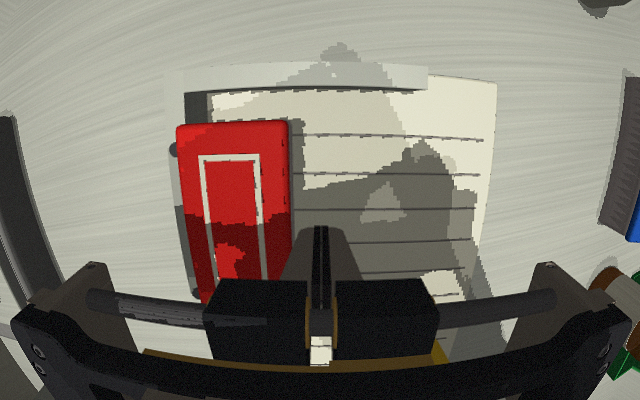

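```bash
python3 - <<'E'
from h import *
def side(x,f,y0=-.076):
    bot.line_to(cw(x,-.10,.13),max_speed=.25); bot.line_to(cw(x,-.10,.030),max_speed=.25); bot.line_to(cw(x,y0,.03),max_speed=.06)
    push(cw(x,y0,.03),cw(x,-.060,.03),f,step=.001); bot.line_to(cw(x,-.085,.03),max_speed=.08); bot.line_to(cw(x,-.10,.13),max_speed=.25)
def end(f,x0):
    y=-.029
    bot.line_to(cw(-.205,y,.13),max_speed=.25); bot.line_to(cw(-.205,y,.03),max_speed=.25); bot.line_to(cw(x0,y,.03),max_speed=.08)
    push(cw(x0,y,.03),cw(-.145,y,.03),f,step=.001,v=.03); bot.line_to(cw(-.20,y,.03),max_speed=.15); bot.line_to(cw(-.205,y,.13),max_speed=.25)
bot.line_to(cw(-.09,-.085,.03),max_speed=.08); bot.line_to(cw(-.09,-.10,.13),max_speed=.25)
end(10,-.182)
side(-.075,10)
bot.line_to(cw(-.12,-.06,.20),max_speed=.25)
o=st('look'); cv2.imwrite('pics/w6.png',imaging.read_camera('wrist'))
E
python3 - <<'E'
import cv2
im=cv2.imread("pics/w6.png")[50:300,170:420]; cv2.imwrite("pics/w6c.png",cv2.resize(im,(600,600),interpolation=cv2.INTER_CUBIC))
E
```

```text
push 0.0240 F 12.8 41.68 [0.5111 0.2656 0.03  ] 0.0003 6.9 [-12.    4.1   9.6]
push 0.0080 F 14.1 46.51 [0.5889 0.2115 0.03  ] 0.0008 7.5 [ -0.3 -14.4   5.1]
look 47.94 [0.5458 0.2289 0.1987] 0.0006 0.0 [ 0.3 -0.5 -0.2]
```

View pics/w6c.png

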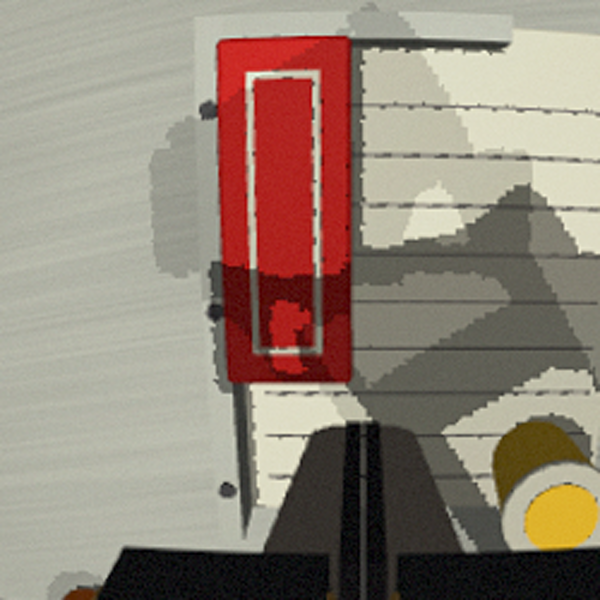

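```bash
python3 - <<'E'
from h import *
o=monitor.get_obs(); to=lambda c,z:np.round(1e3*(lambda p:np.c_[(p-C)@EX,(p-C)@EY])(onz('wrist',np.array(c)/2.4+[170,50],z,o)),1).tolist()
print('lid L',to([(218,45),(222,200),(228,380)],.062),'lid R',to([(350,42),(351,378)],.062),'lid far',to([(222,38),(348,38)],.062))
print('fence top',to([(233,388),(247,532)],.047),'stop top inner',to([(355,41),(510,43)],.047))
E
```

```text
lid L [[-4.3, -1.9], [-69.0, -2.4], [-147.9, -1.5]] lid R [[-4.5, -55.7], [-146.8, -55.7]] lid far [[-1.4, -3.6], [-2.8, -54.9]]
fence top [[-157.2, -0.8], [-234.7, -2.7]] stop top inner [[-2.4, -57.6], [-1.5, -123.8]]
```

```bash
python3 -c "
from rig import job; print(job.hand_in())"
```

```text
the job is handed in; nothing more can be done
None
```

The job is handed in: the scraper lies flat in the green tub. The red mould stands on the bed, flush against the long fence and the short stop to within about 1–2 mm in the last wrist picture. The clock read about 48 s at my last check. The other objects were not touched as far as I could tell, though I took no final overall picture to confirm it.

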